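# Rack the board of jars and take a temperature reading of the damp one

## Robot

A 7-joint arm with a two-finger parallel gripper is mounted at the origin on the work surface. World frame = base frame: x ahead of the robot, y to its left, z up, the work surface at z = 0. Lengths are in m, angles in rad, forces in N, time in s.
With the tool pointing down it reaches from about 0.425 to 0.875 m from the base axis. Payload 4.7 kg.
Tool frame: the origin (TCP) lies at the very end of the fingers, on their centre line; the grasp point (between the pads) lies 19 mm behind it; z points along the fingers, y is the line along which they close (so a half turn about z gives the same grasp; the last joint's range is limited). The gripper opens to 87 mm and grips with 3 to 60 N. Pads are 19 mm wide; open, the fingers measure 117 mm over their backs; the gripper's body (75 mm by 190 mm) begins 51 mm behind the grasp point.
Start: joints at [1.334, 0.321, -0.07, 1.45, 0.023, 1.371, -0.057], TCP at [0.161, -0.63, 0.223] pointing down, gripper open.
Joint ranges: [-2.86, 2.86], [-0.3, 2.09], [-1.38, 1.24], [0.06, 2.45], [-1.56, 4.7], [0.09, 2.05], [-2.69, 2.69]. Speed limits (rad/s): [2.57, 2.57, 3.14, 3.14, 3.14, 3.14, 3.14].

## Interface

Orientations are given as a rotation vector (axis times angle).
In Python, from bench import ctrl, vision gives the robot as it stands.
- The arm moves only by the tool jog_arm, never from a script. Its argument "increments" is a list of rows, each an object of numbers: "tx", "ty", "tz": the shift along the tool's x, y, z in mm; "wx", "wy", "wz": the turn, a rotation vector about the tool's x, y, z in rad; "gripper": the opening, from 0 (shut) to 1 (fully open). In form: [{"tx": .., "ty": .., "tz": .., "wx": .., "wy": .., "wz": .., "gripper": ..}, ...]. A call has exactly 5 rows; each row is the pose to reach, as a shift and turn from the pose commanded when the call began, along the tool's axes at that moment; what a row does not reach only later rows make up. A row lasts 1/12 s, in which the tool goes at most 41.7 mm and 7.16 degrees, less where a joint would pass 70% of its speed; a pose out of reach is approached as far as the arm can. A call with a gripper value outside its range is refused whole. The fingers move at their own pace and stop on an object; "grip_force" is the grip in N (left out, the last holds). Time passes only in rows, so rows that repeat a pose let the fingers close, or fill a call up. It gives the time, the measured TCP pose, the force, the opening and the grip force at its end, in the units of the state.
- ctrl.get_state(): the state, without advancing time (a new reading comes with each control period).
- vision.get_image(name): name is "side" or "top"; returns a dict with "color" (384x512x3 uint8, blue, green, red), "fx", "fy", "cx", "cy" (pixels), "k1" (the pictures are not rectified: a ray, as slopes to the right and down, at radius r is drawn at 1 + k1 r^2 times it, then the intrinsics apply), "extrinsics" (4x4, takes a point from world to camera coordinates). Camera axes: x right, y down, z forward; pixel columns grow to the right and rows downward; lengths in m; the calibration is good to about 2 mm. A picture is of the moment at which its call begins. There is no depth.
- ctrl.close_job(): hands the job in; it is judged then, once.
Trained networks look in the newest picture that a camera, given by its name, has taken for a name from the list of things; names that differ only in an ending like _2 or _b are one class to them, and where a whole thing is asked for, a point or a joint stands for the part that bears it (a point fixed in the world has none). Each returns a list of dicts, best first, with "conf" (0 to 1); they miss things now and then, are a little off and sometimes report something else, mostly with a low value. They report only what shows in the picture. A call takes as long as a camera call. They do not tell look-alikes from the thing itself.
- vision.spot_in(camera, thing): "bbox" ([left, top, right, bottom] in pixels, round what is visible of it).
The state is a dict: "time": time; "joint_positions": joint angles; "qd": joint speeds; "joint_torque": joint torques, N m; "position": TCP position; "tool_rot": TCP orientation; "ft_force": force on the tool from outside, world axes, zero at the start; "torque": the same for the moment, N m; "grip_width": opening from 0.0 (shut) to 1.0 (fully open); "grip_force": force on a finger pad.
Only numpy, scipy, OpenCV 4.12 (cv2) and the standard library are available. Lean on these libraries where they do the work, as an engineer would, in place of code of your own. Each camera call takes 0.05 s, during which the arm holds its last target. There are 200 camera calls.

## Task

Slide the ware board, with its three jars standing on it, straight into the bottom bay of the drying rack until it is fully home against the back stop, and let go of it. Then draw the infrared thermometer up out of its holster, turn it to slant about 40 degrees off plumb, and aim it at the middle of the dark, damp jar with the lens 10 to 25 cm from the jar. Finish while holding the thermometer still in the air like that, touching nothing else with it, with the jars still upright on the board and the other things on the bench left where they are.

Things in the scene. Friction and masses are not known exactly. Their poses are not given: they have to be found in the camera images.
- rack: Drying rack of pale wood, fixed to the bench: four 22 mm posts 285 mm high; 140 mm deep (x), 284 mm wide (y). Origin: centre of its footprint at bench level; x points into the rack, front to back; z up. Above the bottom bay are two pairs of empty side runners (undersides 131 and 205 mm high, x = -80 to 80 mm, 210 mm clear between left and right); the middle is open above but for a bar at the back.
- rack_mouth (a point): Middle of the mouth of the rack's bottom bay, at bench level, at x = -70 mm in the rack's frame (its axes too). The bay is at bench level, 240 mm wide (y) between low floor guides 24 mm high and the posts; the guides' front ends flare out to 264 mm wide, 25 mm in front of the mouth. Its back stop, a batten 30 mm high across the bay, has its face 120 mm further in (x = +50 mm in the rack's frame).
- ware_board: Loose plywood ware board, 200 mm (x) by 220 mm (y), 15 mm thick, about 0.35 kg (varies), flat on the bench in front of the rack; it slides on the bench. Origin: centre of its underside; x points to the edge that goes in first. Fully home, its origin is at x = -50 mm, y = 0 in the rack's frame, and its front 80 mm stays out in front of the posts.
- board_grip (a point): Middle of the grip block of the ware board: a dark wooden block glued upright on its front edge, 26 mm (x) by 50 mm (y), from the board's top (15 mm above the bench) up to 57 mm. This point lies 85 mm towards -x from the board's centre, 42 mm above the bench; axes as the board's.
- damp_jar: The damp jar: dark brown closed egg-shaped clay jar with a pointed top, 67 mm in diameter, 85 mm high, about 0.12 kg (varies), standing loose on the ware board among the two pale ones; which of the three places it has varies. Origin: centre of its foot; z up.
- damp_jar_mid (a point): Middle of the damp jar, on its axis 40 mm above its foot: the point to aim at.
- dry_jar_a: Pale buff jar of the same shape and size as the damp one, loose on the board. Origin: centre of its foot; z up.
- dry_jar_b: Second pale buff jar, as dry_jar_a.
- holster: Bench holster, fixed: steel base plate 110 by 100 by 8 mm with an open-topped black cup, walls 4 mm, inside 48 mm (x) by 40 mm (y), rim 72 mm above the bench. The thermometer's nose stands 64 mm deep in it, on the floor 8 mm above the bench. Origin: centre of its underside, z up. It stands to the left or the right of the ware board.
- thermometer: Pistol-shaped infrared thermometer, loose, about 0.21 kg (varies), standing nose down in the holster. Origin: the lens, at the nose tip; z runs from nose to rear (up in the holster), so it looks along its own -z. Black nose (42 mm in x, 34 mm in y): z = 0 to 80 mm; yellow rear body (46 by 40 mm): to z = 150 mm. Pistol grip 30 mm wide: towards -x, z = 95 to 140 mm, ends at x = -113 mm.
- thermometer_grip (a point): Point on the thermometer's axis 120 mm behind the lens, in the middle of the yellow rear part; grip here from above across its 40 mm width (along its y). Axes as the thermometer's.
- tool_crock: Blue ceramic crock, 76 mm in diameter, 110 mm high, with modelling tools standing in it up to 175 mm, loose, at the side of the board opposite the holster. Leave alone.
- slip_bowl: Terracotta bowl, 120 mm in diameter, 50 mm high, loose. Leave alone.
- vase: Terracotta vase with a dark band, 90 mm in diameter, 140 mm high, loose. Leave alone.
- brush: Brush lying on the bench, loose. Leave alone.
- rib: Flat wooden throwing rib, 100 by 50 by 8 mm, loose. Leave alone.
- glaze_jar: Glaze jar with a white lid, 72 mm in diameter, 90 mm high, loose. Leave alone.
- bisque_cup: Terracotta cup, 76 mm in diameter, 80 mm high, loose. Leave alone.
Not all that is in view belongs to the job. Leave any blue or purple look-alike of the dry_jar_a alone. Leave any blue or green look-alike of the damp_jar alone.

How it is judged:
On the way, in this order (a step that is already met when the one before it is completed fails the run):
1. the loaded board is fully home in the bottom bay and let go, the thermometer still in its holster (x of ware_board in the frame of rack between -0.064 and -0.04 m and y of ware_board in the frame of rack between -0.02 and 0.02 m and angle between the x axis of ware_board and the x axis of rack, either way round below 0.12 rad and height (world z) of ware_board below 0.012 m and angle between each of damp_jar, dry_jar_a, dry_jar_b's own z axis and vertical below 0.15 rad and z of damp_jar in the frame of ware_board between 0.005 and 0.025 m and z of dry_jar_a in the frame of ware_board between 0.005 and 0.025 m and z of dry_jar_b in the frame of ware_board between 0.005 and 0.025 m and contact force between the fingers and ware_board below 0.05 N and distance between thermometer and holster below 0.03 m), for 0.2 s.
2. the thermometer is drawn up clear of its holster, held in the fingers (z of thermometer in the frame of holster above 0.085 m and contact force between the fingers and thermometer above 1 N and contact force between thermometer and holster below 0.05 N and contact force between thermometer and ware_board below 0.05 N and contact force between thermometer and rack below 0.05 N and contact force between thermometer and damp_jar below 0.05 N and contact force between thermometer and dry_jar_a below 0.05 N and contact force between thermometer and dry_jar_b below 0.05 N and contact force between thermometer and tool_crock below 0.05 N and contact force between thermometer and slip_bowl below 0.05 N and contact force between thermometer and vase below 0.05 N and contact force between thermometer and brush below 0.05 N and contact force between thermometer and rib below 0.05 N and contact force between thermometer and glaze_jar below 0.05 N and contact force between thermometer and bisque_cup below 0.05 N), for 0.2 s.
At the end, for the whole second after the job is handed in: Board within 14 mm of the back stop and 0.12 rad of straight, released; jars on it, upright within 0.15 rad. Thermometer still, held only by the fingers, lens over 100 mm high, axis 25 to 60 degrees from vertical and within 24 mm (own x, y) of the damp jar's middle, lens 80 to 300 mm from it (x of ware_board in the frame of rack between -0.064 and -0.04 m and y of ware_board in the frame of rack between -0.02 and 0.02 m and angle between the x axis of ware_board and the x axis of rack, either way round below 0.12 rad and height (world z) of ware_board below 0.012 m and angle between each of damp_jar, dry_jar_a, dry_jar_b's own z axis and vertical below 0.15 rad and z of damp_jar in the frame of ware_board between 0.005 and 0.025 m and z of dry_jar_a in the frame of ware_board between 0.005 and 0.025 m and z of dry_jar_b in the frame of ware_board between 0.005 and 0.025 m and x of damp_jar_mid in the frame of thermometer between -0.024 and 0.024 m and y of damp_jar_mid in the frame of thermometer between -0.024 and 0.024 m and z of damp_jar_mid in the frame of thermometer between -0.3 and -0.08 m and angle between thermometer's own z axis and vertical between 0.44 and 1.05 rad and contact force between the fingers and thermometer above 1 N and contact force between thermometer and holster below 0.05 N and contact force between thermometer and ware_board below 0.05 N and contact force between thermometer and rack below 0.05 N and contact force between thermometer and damp_jar below 0.05 N and contact force between thermometer and dry_jar_a below 0.05 N and contact force between thermometer and dry_jar_b below 0.05 N and contact force between thermometer and tool_crock below 0.05 N and contact force between thermometer and slip_bowl below 0.05 N and contact force between thermometer and vase below 0.05 N and contact force between thermometer and brush below 0.05 N and contact force between thermometer and rib below 0.05 N and contact force between thermometer and glaze_jar below 0.05 N and contact force between thermometer and bisque_cup below 0.05 N and height (world z) of thermometer above 0.1 m and linear speed of thermometer below 0.03 m/s and angular speed of thermometer below 0.15 rad/s); the arm keeps its last pose, push and grip.
It fails at once if a jar is tipped or falls off the board (angle between any of damp_jar, dry_jar_a, dry_jar_b's own z axis and vertical above 0.5 rad or z of any of damp_jar, dry_jar_a, dry_jar_b in the frame of ware_board below -0.002 m).
It fails at once if another thing on the bench is pushed away or knocked over (distance of any of tool_crock, slip_bowl, vase, brush, rib, glaze_jar, bisque_cup from where it was at the start of the episode above 0.03 m or angle between any of tool_crock, slip_bowl, vase, glaze_jar, bisque_cup's own z axis and vertical above 0.5 rad).
It also fails if it takes over 64 s, if anything falls off the work surface, if the arm or the gripper's body presses on something with over 40 N, if the wrist force passes 120 N, or if a joint passes its speed limit or range.

## Working session

There is one attempt and no reset: what is moved stays moved. The work goes in short steps, Python scripts to look and compute and a tool call to move; the robot and the scene stay as the last step left them, time stands still between calls to the robot, and variables do not carry over. Pictures are saved under pics/ and viewed, at most 10 in all, crops included, and the job is handed in when it is done.

Besides the shell and the picture viewer there is one more tool, called by a JSON object that holds its "op" and its "data", one argument or row to a line. jog_arm: Moves the arm, as the interface text tells. Its arguments: {"type":"object","properties":{"increments":{"type":"array"},"grip_force":{"type":"number"}},"required":["increments"]}

```bash
mkdir -p pics
cat > h.py <<'E'
import numpy as np, cv2
from scipy.spatial.transform import Rotation as R
from bench import ctrl, vision
def ray(im,u,v):
    x=(u-im['cx'])/im['fx'];y=(v-im['cy'])/im['fy']
    a,b=x,y
    for _ in range(20):
        s=1+im['k1']*(a*a+b*b);a,b=x/s,y/s
    E=np.array(im['extrinsics']);d=E[:3,:3].T@np.array([a,b,1]);o=-E[:3,:3].T@E[:3,3]
    return o,d/np.linalg.norm(d)
def onz(im,u,v,z):
    o,d=ray(im,u,v);return o+d*(z-o[2])/d[2]
def proj(im,p):
    E=np.array(im['extrinsics']);c=E[:3,:3]@np.array(p)+E[:3,3];a,b=c[:2]/c[2];s=1+im['k1']*(a*a+b*b)
    return np.array([im['fx']*a*s+im['cx'],im['fy']*b*s+im['cy']])
E
python3 - <<'E'
from h import *
for c in ['side','top']:
    im=vision.get_image(c);cv2.imwrite(f'pics/{c}0.png',cv2.resize(im['color'],(800,600)))
    o,d=ray(im,256,192);print(c,o,d,im['k1'],im['fx'])
    for t in ['rack','ware_board','damp_jar','dry_jar_a','holster','thermometer','board_grip','tool_crock']:
        print(t,[(np.round(b['bbox']).tolist(),round(b['conf'],2)) for b in vision.spot_in(c,t)][:4])
print(ctrl.get_state())
E
```

```text
side [-0.1002063  -0.91958665  1.47921728] [ 0.36282977  0.51651178 -0.77560953] -0.12154735078802469 438.6888930566553
rack [([262.0, 108.0, 334.0, 210.0], 0.68), ([327.0, 234.0, 358.0, 262.0], 0.22)]
ware_board [([222.0, 181.0, 287.0, 228.0], 0.68)]
damp_jar [([264.0, 192.0, 282.0, 214.0], 0.61), ([187.0, 117.0, 206.0, 138.0], 0.58), ([263.0, 233.0, 272.0, 251.0], 0.51), ([290.0, 214.0, 303.0, 233.0], 0.46)]
dry_jar_a [([226.0, 232.0, 245.0, 254.0], 0.8), ([253.0, 171.0, 265.0, 189.0], 0.76), ([242.0, 190.0, 259.0, 208.0], 0.72), ([211.0, 213.0, 230.0, 230.0], 0.66)]
holster [([283.0, 271.0, 312.0, 294.0], 0.67), ([260.0, 107.0, 338.0, 208.0], 0.52)]
thermometer [([274.0, 251.0, 308.0, 284.0], 0.92)]
board_grip [([224.0, 181.0, 288.0, 229.0], 0.87)]
tool_crock [([192.0, 136.0, 206.0, 172.0], 0.86)]
top [ 0.33578813 -0.01410942  1.19094201] [ 0.18767824 -0.02588508 -0.98188942] -0.024428977495435458 352.0906860312941
rack [([176.0, 73.0, 283.0, 160.0], 0.83)]
ware_board [([200.0, 164.0, 273.0, 232.0], 0.92)]
damp_jar [([291.0, 162.0, 310.0, 180.0], 0.86), ([248.0, 172.0, 266.0, 192.
[... 449 characters left out ...]
ime': 0.9, 'joint_positions': array([ 1.33412994,  0.32098614, -0.07011656,  1.45050509,  0.02259683,
        1.37081443, -0.05691105]), 'qd': array([-0.00083169,  0.00225716,  0.00016949,  0.00038592, -0.00265018,
       -0.00153611, -0.00106428]), 'joint_torque': array([-5.26574458e-04, -4.91097808e+01, -4.03251881e-01, -3.12774146e+01,
       -6.37230277e-02,  3.37312301e-02,  1.97260925e-05]), 'position': array([ 0.16128472, -0.62968482,  0.2225931 ]), 'tool_rot': array([ 3.11684807e+00,  3.92897924e-01, -4.28952533e-05]), 'ft_force': array([ 0.0009547 , -0.07281456,  0.8283431 ]), 'torque': array([0.00579173, 0.00434901, 0.03170466]), 'grip_force': 0.0, 'grip_width': 1.0001733682746545}
```

View pictures.

Run:
```python
import cv2
a=cv2.imread('pics/top0.png');b=cv2.imread('pics/side0.png')
# crops in 800 scale
cv2.imwrite('pics/top1.png',cv2.resize(a[90:420,160:600],(800,600),interpolation=cv2.INTER_CUBIC))
cv2.imwrite('pics/side1.png',cv2.resize(b[150:480,280:580],None,fx=1.8,fy=1.8,interpolation=cv2.INTER_CUBIC))
```

```text
(no output)
```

View pics/top1.png

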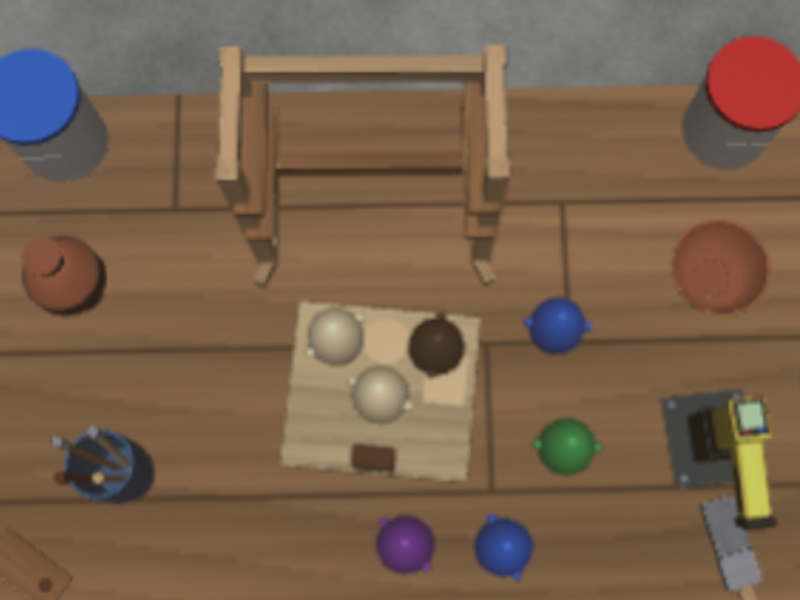

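View pics/side1.png

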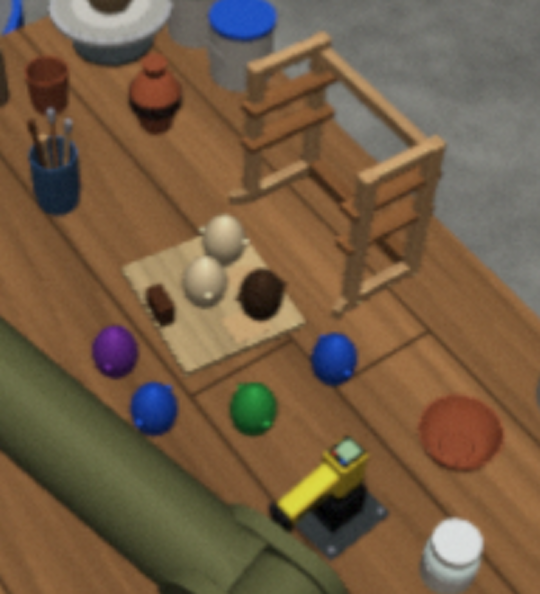

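View pics/top0.png

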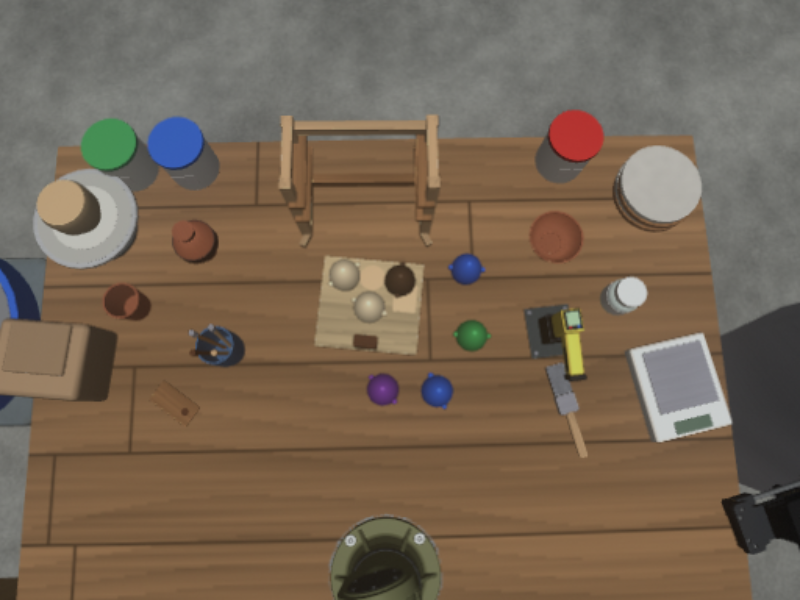

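Run:
```python
from h import *
im=vision.get_image('top');sd=vision.get_image('side')
T=lambda x,y:((x/(800/440)+160)*.64+0,(y/(600/330)+90)*.64)
S=lambda x,y:((x/1.8+280)*.64,(y/1.8+150)*.64)
def p(n,xy,z): print(n,np.round(onz(im,*T(*xy),z)*1000,1))
def ps(n,xy,z): print(' side',n,np.round(onz(sd,*S(*xy),z)*1000,1))
c=[(300,302),(480,318),(467,480),(283,465)]
P=[onz(im,*T(*q),.015)[:2] for q in c];print(np.round(np.array(P)*1000,1),'mean',np.mean(P,0))
for q in [(122,267),(234,232),(304,323),(188,371)]: ps('board',q,.015)
p('block top',(374,452),.057);ps('block top',(155,293),.057)
for n,xy in dict(bl=(220,46),br=(507,46),fl=(219,178),fr=(508,176)).items():p('rack top '+n,xy,.285)
for n,xy in [('TL back',(318,38)),('fl',(249,70)),('fr',(360,183)),('br',(442,142))]: ps('rack top '+n,xy,.285)
p('stop L',(278,170),.03);p('stop R',(463,172),.03)
p('flareL',(264,285),.024);p('flareR',(488,283),.024)
ps('flareL',(233,199),.0);ps('flareR',(337,312),.0)
p('therm top',(750,417),.158);ps('therm top',(347,453),.158)
p('handle end',(757,522),.126);ps('handle end',(283,512),.12)
for n,xy in dict(hol_bl=(662,400),hol_br=(742,391),hol_fl=(674,487)).items():p(n,xy,.008)
for n,t,s in [('damp',(437,346),(262,294)),('ja',(335,336),(224,239)),('jb',(380,394),(206,281)),('green',(566,446),(253,408)),('blueR',(557,325),(334,358))]:
    p(n,t,.055);ps(n,s,.055)
```

```text
[[ 662.7  118. ]
 [ 638.2 -100. ]
 [ 442.3  -78.2]
 [ 464.6  138. ]] mean [0.55193855 0.01944229]
 side board [468.3 140.3  15. ]
 side board [651.6 103.4  15. ]
 side board [ 636.2 -100.6   15. ]
 side board [446.1 -76.6  15. ]
block top [472.6  29.   57. ]
 side block top [466.4  41.2  57. ]
rack top bl [850.5 167.  285. ]
rack top br [ 845.5 -116.3  285. ]
rack top fl [712.2 165.5 285. ]
rack top fr [ 709.  -111.9  285. ]
 side rack top TL back [834.5 158.9 285. ]
 side rack top fl [707.6 157.  285. ]
 side rack top fr [ 701.8 -107.3  285. ]
 side rack top br [ 845.2 -109.1  285. ]
stop L [827.2 143.6  30. ]
stop R [820.2 -84.1  30. ]
flareL [682.3 160.5  24. ]
flareR [ 679.4 -110.5   24. ]
 side flareL [698.3 173.    0. ]
 side flareR [ 697.7 -103.4   -0. ]
therm top [ 488.8 -370.1  158. ]
 side therm top [ 488.3 -371.4  158. ]
handle end [ 380.6 -379.3  126. ]
 side handle end [ 387.9 -377.8  120. ]
hol_bl [ 534.  -316.6    8. ]
hol_br [ 542.9 -414.6    8. ]
hol_fl [ 429.1 -324.     8. ]
damp [595.4 -45.9  55. ]
 side damp [596.6 -46.1  55. ]
ja [609.7  72.7  55. ]
 side ja [610.3  72.3  55. ]
jb [540.   21.3  55. ]
 side jb [542.   19.7  55. ]
green [ 475.  -190.6   55. ]
 side green [ 471.2 -200.2   55. ]
blueR [ 617.7 -187.    55. ]
 side blueR [ 614.5 -196.    55. ]
```

```bash
cat >> h.py <<'E'
def down(yaw): return R.from_euler('z',yaw)*R.from_rotvec([np.pi,0,0])
def inc(p,r,p0=None,r0=None):
    s=ctrl.get_state()
    p0=s['position'] if p0 is None else np.array(p0); r0=R.from_rotvec(s['tool_rot']) if r0 is None else r0
    print('t',np.round(1000*r0.inv().apply(np.array(p)-p0),1),'w',np.round((r0.inv()*r).as_rotvec(),3))
E
python3 - <<'E'
from h import *
r=down(-.11); s=ctrl.get_state();r0=R.from_rotvec(s['tool_rot']);p0=s['position']
for p in [[.4,-.3,.25],[.467,.028,.2]]: inc(p,r)
inc([.467,.028,.2],r,[.4,-.3,.25],r)
E
```

```text
t [ 313.1 -260.1  -27.4] w [0.    0.    0.361]
t [ 459.4 -561.3   22.5] w [0.    0.    0.361]
t [  30.6 -333.4   50. ] w [0. 0. 0.]
```

{"op": "jog_arm", "data": {
  "increments": [
    {"tx": 31, "ty": -26, "tz": -3, "gripper": 1},
    {"tx": 62, "ty": -52, "tz": -6, "gripper": 1},
    {"tx": 94, "ty": -78, "tz": -9, "gripper": 1},
    {"tx": 125, "ty": -104, "tz": -12, "gripper": 1},
    {"tx": 156, "ty": -130, "tz": -14, "gripper": 1}
  ]
}}

```text
validation failed for argument at $.in...
```

{"op": "jog_arm", "data": {
  "increments": [
    {"tx": 31, "ty": -26, "tz": -3, "wz": 0.09, "gripper": 1},
    {"tx": 62, "ty": -52, "tz": -6, "wz": 0.18, "gripper": 1},
    {"tx": 94, "ty": -78, "tz": -9, "wz": 0.27, "gripper": 1},
    {"tx": 125, "ty": -104, "tz": -12, "wz": 0.36, "gripper": 1},
    {"tx": 156, "ty": -130, "tz": -14, "wz": 0.361, "gripper": 1}
  ]
}}

```text
validation failed for argument at $.in...
```

{"op": "jog_arm", "data": {
  "increments": [
    {"tx": 3, "ty": -37, "tz": 5, "gripper": 1},
    {"tx": 7, "ty": -74, "tz": 10, "gripper": 1},
    {"tx": 10, "ty": -111, "tz": 15, "gripper": 1},
    {"tx": 13, "ty": -148, "tz": 20, "gripper": 1},
    {"tx": 16, "ty": -184, "tz": 25, "gripper": 1}
  ]
}}

```text
validation failed for argument at $.in...
```

{"op": "jog_arm", "data": {
  "increments": [
    {"tx": 31, "ty": -26, "tz": -3, "wx": 0, "wy": 0, "wz": 0, "gripper": 1},
    {"tx": 62, "ty": -52, "tz": -6, "wx": 0, "wy": 0, "wz": 0, "gripper": 1},
    {"tx": 94, "ty": -78, "tz": -9, "wx": 0, "wy": 0, "wz": 0, "gripper": 1},
    {"tx": 125, "ty": -104, "tz": -12, "wx": 0, "wy": 0, "wz": 0, "gripper": 1},
    {"tx": 156, "ty": -130, "tz": -14, "wx": 0, "wy": 0, "wz": 0, "gripper": 1}
  ]
}}

```text
time: 1.42
position: [0.2811, -0.4634, 0.237]
tool_rot: [3.116, 0.393, 0.0]
ft_force: [1.3, -1.0, -0.2]
grip_width: 0.998
grip_force: 0.0
```

{"op": "jog_arm", "data": {
  "increments": [
    {"tx": 31, "ty": -26, "tz": -3, "wx": 0, "wy": 0, "wz": 0.09, "gripper": 1},
    {"tx": 62, "ty": -52, "tz": -6, "wx": 0, "wy": 0, "wz": 0.18, "gripper": 1},
    {"tx": 94, "ty": -78, "tz": -9, "wx": 0, "wy": 0, "wz": 0.27, "gripper": 1},
    {"tx": 125, "ty": -104, "tz": -12, "wx": 0, "wy": 0, "wz": 0.36, "gripper": 1},
    {"tx": 156, "ty": -130, "tz": -14, "wx": 0, "wy": 0, "wz": 0.361, "gripper": 1}
  ]
}}

```text
time: 1.83
position: [0.4, -0.2987, 0.2513]
tool_rot: [3.135, -0.179, 0.001]
ft_force: [0.6, -0.3, 0.5]
grip_width: 1.0
grip_force: 0.0
```

{"op": "jog_arm", "data": {
  "increments": [
    {"tx": 3, "ty": -37, "tz": 5, "wx": 0, "wy": 0, "wz": 0, "gripper": 1},
    {"tx": 7, "ty": -74, "tz": 10, "wx": 0, "wy": 0, "wz": 0, "gripper": 1},
    {"tx": 10, "ty": -111, "tz": 15, "wx": 0, "wy": 0, "wz": 0, "gripper": 1},
    {"tx": 13, "ty": -148, "tz": 20, "wx": 0, "wy": 0, "wz": 0, "gripper": 1},
    {"tx": 16, "ty": -184, "tz": 25, "wx": 0, "wy": 0, "wz": 0, "gripper": 1}
  ]
}}

```text
time: 2.25
position: [0.4352, -0.1173, 0.2256]
tool_rot: [3.136, -0.173, 0.001]
ft_force: [0.7, -0.3, 0.2]
grip_width: 0.998
grip_force: 0.0
```

Run:
```python
from h import *
r=down(-.11)
inc([.467,.028,.15],r);print(ctrl.get_state()['joint_positions'])
```

```text
t [  15.6 -148.    75.5] w [ 0.001 -0.001  0.   ]
[ 0.79620035 -0.10023012 -0.54956048  1.89525586 -0.05317957  1.33143024
 -1.41929423]
```

{"op": "jog_arm", "data": {
  "increments": [
    {"tx": 4, "ty": -35, "tz": 15, "wx": 0, "wy": 0, "wz": 0, "gripper": 1},
    {"tx": 8, "ty": -70, "tz": 30, "wx": 0, "wy": 0, "wz": 0, "gripper": 1},
    {"tx": 12, "ty": -105, "tz": 45, "wx": 0, "wy": 0, "wz": 0, "gripper": 1},
    {"tx": 15, "ty": -135, "tz": 60, "wx": 0, "wy": 0, "wz": 0, "gripper": 1},
    {"tx": 16, "ty": -148, "tz": 75, "wx": 0, "wy": 0, "wz": 0, "gripper": 1}
  ]
}}

```text
time: 2.67
position: [0.4679, 0.0311, 0.1506]
tool_rot: [-3.136, 0.164, -0.003]
ft_force: [-0.5, -0.5, 0.3]
grip_width: 0.999
grip_force: 0.0
```

Run:
```python
from h import *
r=down(-.11)
inc([.467,.028,.025],r);print(ctrl.get_state()['joint_positions'])
im=vision.get_image('top');a=im['color'][90:280,100:354]
cv2.imwrite('pics/top2.png',cv2.resize(a,(800,598),interpolation=cv2.INTER_CUBIC))
```

```text
t [ -0.8   3.3 125.6] w [-0.001 -0.002  0.005]
[ 0.63727486  0.01404719 -0.75591137  1.95650277  0.00934319  1.17264028
 -1.79761301]
```

View pics/top2.png

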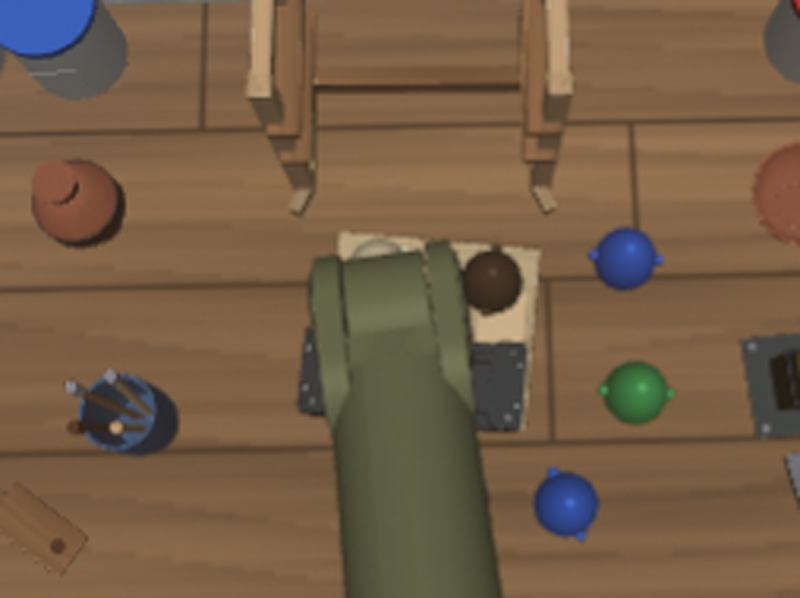

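{"op": "jog_arm", "data": {
  "increments": [
    {"tx": 0, "ty": 3, "tz": 30, "wx": 0, "wy": 0, "wz": 0, "gripper": 1},
    {"tx": 0, "ty": 3, "tz": 60, "wx": 0, "wy": 0, "wz": 0, "gripper": 1},
    {"tx": 0, "ty": 3, "tz": 90, "wx": 0, "wy": 0, "wz": 0, "gripper": 1},
    {"tx": 0, "ty": 3, "tz": 112, "wx": 0, "wy": 0, "wz": 0, "gripper": 1},
    {"tx": 0, "ty": 3, "tz": 125, "wx": 0, "wy": 0, "wz": 0, "gripper": 1}
  ]
}}

```text
time: 3.13
position: [0.4652, 0.0222, 0.0232]
tool_rot: [3.136, -0.174, -0.006]
ft_force: [-1.4, -0.6, -0.1]
grip_width: 0.992
grip_force: 0.0
```

{"op": "jog_arm", "data": {
  "grip_force": 20,
  "increments": [
    {"tx": 0, "ty": 0, "tz": 0, "wx": 0, "wy": 0, "wz": 0, "gripper": 0.3},
    {"tx": 0, "ty": 0, "tz": 0, "wx": 0, "wy": 0, "wz": 0, "gripper": 0.3},
    {"tx": 0, "ty": 0, "tz": 0, "wx": 0, "wy": 0, "wz": 0, "gripper": 0.3},
    {"tx": 0, "ty": 0, "tz": 0, "wx": 0, "wy": 0, "wz": 0, "gripper": 0.3},
    {"tx": 0, "ty": 0, "tz": 0, "wx": 0, "wy": 0, "wz": 0, "gripper": 0.3}
  ]
}}

```text
time: 3.55
position: [0.4682, 0.024, 0.0269]
tool_rot: [-3.136, 0.173, -0.004]
ft_force: [0.2, 4.7, 1.4]
grip_width: 0.709
grip_force: 2.0
```

Run:
```python
from h import *
s=ctrl.get_state();print(s['position'],s['grip_width'],s['grip_force'],s['ft_force'])
```

```text
[0.4682332  0.02395642 0.02687612] 0.7085710362810846 1.9799190934281796 [0.16626181 4.7256723  1.36678562]
```

{"op": "jog_arm", "data": {
  "increments": [
    {"tx": 0, "ty": -2, "tz": 0, "wx": 0, "wy": 0, "wz": 0, "gripper": 0.3},
    {"tx": 0, "ty": -4, "tz": 0, "wx": 0, "wy": 0, "wz": 0, "gripper": 0.3},
    {"tx": 0, "ty": -4, "tz": 0, "wx": 0, "wy": 0, "wz": 0, "gripper": 0.3},
    {"tx": 0, "ty": -4, "tz": 0, "wx": 0, "wy": 0, "wz": 0, "gripper": 0.3},
    {"tx": 0, "ty": -4, "tz": 0, "wx": 0, "wy": 0, "wz": 0, "gripper": 0.3}
  ]
}}

```text
time: 3.97
position: [0.4686, 0.0282, 0.0268]
tool_rot: [-3.136, 0.171, -0.004]
ft_force: [-0.8, 3.2, 5.3]
grip_width: 0.573
grip_force: 20.0
```

Run:
```python
from h import *
s=ctrl.get_state();print(s['position'],s['tool_rot'],s['grip_width'],s['grip_force'],s['ft_force'],s['torque'])
r=R.from_rotvec(s['tool_rot']);print(r.as_matrix())
g=s['position']
inc([.642,.029,g[2]],down(-.015))
```

```text
[0.46864818 0.02824368 0.02678827] [-3.13619965  0.17126493 -0.003761  ] 0.573132694003549 19.959129730705172 [-0.83487184  3.17132192  5.25947924] [1.12704291 0.129661   0.20564567]
[[ 9.94050575e-01 -1.08892361e-01  2.43045559e-03]
 [-1.08894080e-01 -9.94053185e-01  5.86272783e-04]
 [ 2.35216149e-03 -8.47447023e-04 -9.99996875e-01]]
t [172.2 -19.6   0.4] w [-0.001 -0.002 -0.094]
```

{"op": "jog_arm", "data": {
  "increments": [
    {"tx": 4, "ty": -0.5, "tz": 0, "wx": 0, "wy": 0, "wz": -0.01, "gripper": 0.3},
    {"tx": 11, "ty": -1.2, "tz": 0, "wx": 0, "wy": 0, "wz": -0.03, "gripper": 0.3},
    {"tx": 20, "ty": -2.2, "tz": 0, "wx": 0, "wy": 0, "wz": -0.055, "gripper": 0.3},
    {"tx": 30, "ty": -3.4, "tz": 0, "wx": 0, "wy": 0, "wz": -0.08, "gripper": 0.3},
    {"tx": 40, "ty": -4.5, "tz": 0, "wx": 0, "wy": 0, "wz": -0.094, "gripper": 0.3}
  ]
}}

```text
time: 4.38
position: [0.5043, 0.0258, 0.0259]
tool_rot: [3.138, -0.026, -0.013]
ft_force: [-13.7, -1.8, 16.6]
grip_width: 0.576
grip_force: 20.0
```

{"op": "jog_arm", "data": {
  "increments": [
    {"tx": 9, "ty": -0.2, "tz": 0, "wx": 0, "wy": 0, "wz": 0, "gripper": 0.3},
    {"tx": 17, "ty": -0.3, "tz": 0, "wx": 0, "wy": 0, "wz": 0, "gripper": 0.3},
    {"tx": 24, "ty": -0.5, "tz": 0, "wx": 0, "wy": 0, "wz": 0, "gripper": 0.3},
    {"tx": 29, "ty": -0.6, "tz": 0, "wx": 0, "wy": 0, "wz": 0, "gripper": 0.3},
    {"tx": 32, "ty": -0.6, "tz": 0, "wx": 0, "wy": 0, "wz": 0, "gripper": 0.3}
  ]
}}

```text
time: 4.8
position: [0.5362, 0.0265, 0.0259]
tool_rot: [3.138, -0.026, -0.013]
ft_force: [-12.5, -0.7, 16.5]
grip_width: 0.574
grip_force: 20.0
```

Run:
```python
from h import *
s=ctrl.get_state();print(s['position'],s['grip_width'],s['grip_force'],s['ft_force'],s['torque'])
inc([.642,.029,.0268],down(-.015))
for c in ['top','side']:
  im=vision.get_image(c)
  a=im['color'][60:220,150:310] if c=='top' else im['color'][90:250,210:370]
  if c=='top': A=a
  else: cv2.imwrite('pics/both3.png',cv2.resize(np.hstack([A,a]),(800,400),interpolation=cv2.INTER_CUBIC))
```

```text
[0.53622859 0.02651519 0.02585684] 0.5743105499254377 19.97887567500584 [-12.51426655  -0.7411814   16.47998765] [-0.04403706  3.04398324 -0.02640597]
t [105.7  -4.2  -1.9] w [ 0.003  0.009 -0.001]
```

View pics/both3.png

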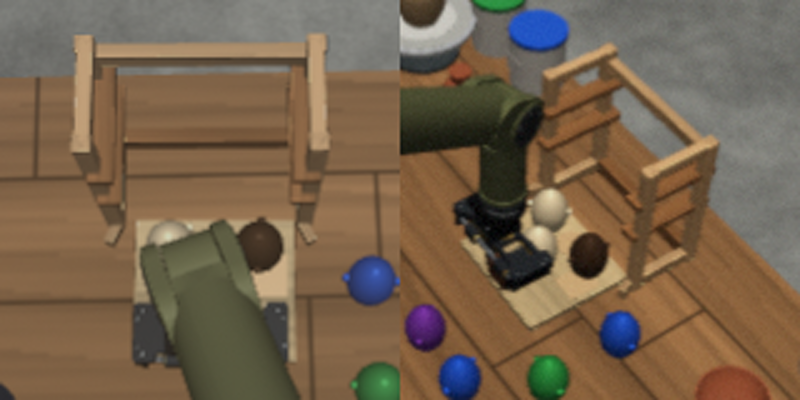

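Run:
```python
from h import *
im=vision.get_image('top')
T=lambda x,y:(150+x/2.5,60+y/2.5)
for n,q,z in [('bl',(138,222),.015),('br',(295,222),.015),('rf',(293,362),.015),('fl',(113,243),.024),('fr',(310,242),.024),('fLin',(125,228),.024),('fRin',(298,226),.024),('ptl',(75,37),.285),('ptr',(327,37),.285),('pfl',(72,150),.285),('pfr',(328,150),.285)]: print(n,np.round(1000*onz(im,*T(*q),z),1))
cv2.imwrite('pics/z4.png',cv2.resize(im['color'][120:220,180:300],(720,600),interpolation=cv2.INTER_CUBIC))
```

```text
bl [717.2 127.8  15. ]
br [712.9 -90.7  15. ]
rf [515.7 -81.9  15. ]
fl [684.9 161.   24. ]
fr [ 680.9 -109.9   24. ]
fLin [706.  144.6  24. ]
fRin [704.2 -94.1  24. ]
ptl [847.4 166.5 285. ]
ptr [ 842.4 -115.9  285. ]
pfl [713.  167.4 285. ]
pfr [ 707.7 -111.8  285. ]
```

View pics/z4.png

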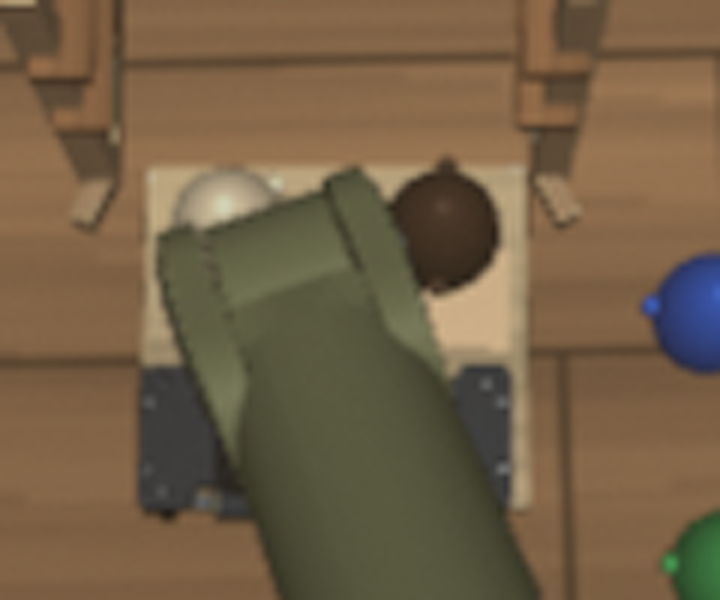

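{"op": "jog_arm", "data": {
  "increments": [
    {"tx": 2, "ty": -1, "tz": -1, "wx": 0, "wy": 0, "wz": -0.005, "gripper": 0.3},
    {"tx": 5, "ty": -2, "tz": -2, "wx": 0, "wy": 0, "wz": -0.012, "gripper": 0.3},
    {"tx": 9, "ty": -3, "tz": -2, "wx": 0, "wy": 0, "wz": -0.02, "gripper": 0.3},
    {"tx": 13, "ty": -4, "tz": -2, "wx": 0, "wy": 0, "wz": -0.025, "gripper": 0.3},
    {"tx": 16, "ty": -4, "tz": -2, "wx": 0, "wy": 0, "wz": -0.025, "gripper": 0.3}
  ]
}}

```text
time: 5.37
position: [0.5559, 0.0309, 0.0271]
tool_rot: [3.142, 0.014, -0.001]
ft_force: [-2.0, 0.3, -4.0]
grip_width: 0.57
grip_force: 20.0
```

{"op": "jog_arm", "data": {
  "increments": [
    {"tx": 5, "ty": 0.1, "tz": 0, "wx": 0, "wy": 0, "wz": 0, "gripper": 0.3},
    {"tx": 12, "ty": 0.3, "tz": 0, "wx": 0, "wy": 0, "wz": 0, "gripper": 0.3},
    {"tx": 20, "ty": 0.5, "tz": 0, "wx": 0, "wy": 0, "wz": 0, "gripper": 0.3},
    {"tx": 27, "ty": 0.7, "tz": 0, "wx": 0, "wy": 0, "wz": 0, "gripper": 0.3},
    {"tx": 31, "ty": 0.8, "tz": 0, "wx": 0, "wy": 0, "wz": 0, "gripper": 0.3}
  ]
}}

```text
time: 5.78
position: [0.5883, 0.0304, 0.0276]
tool_rot: [-3.141, -0.013, -0.002]
ft_force: [-0.9, -0.5, -3.6]
grip_width: 0.568
grip_force: 20.0
```

Run:
```python
from h import *
s=ctrl.get_state();print(s['position'],s['ft_force'],s['torque'])
inc([.642,.031,s['position'][2]],R.from_rotvec(s['tool_rot']))
im=vision.get_image('top')
cv2.imwrite('pics/z5.png',cv2.resize(im['color'][95:215,180:300],(600,600),interpolation=cv2.INTER_CUBIC))
```

```text
[0.58832561 0.03044737 0.02757269] [-0.8700152  -0.49624681 -3.57448744] [-0.13726899  0.52316939 -0.02818124]
t [53.7 -0.1  0.1] w [0. 0. 0.]
```

View pics/z5.png

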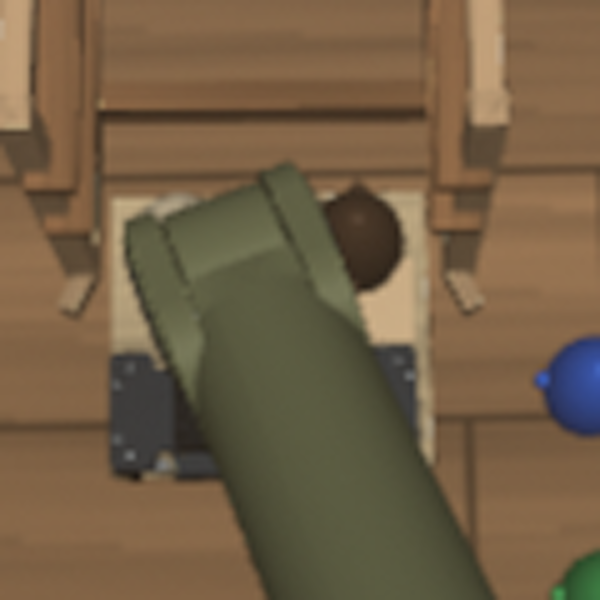

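{"op": "jog_arm", "data": {
  "increments": [
    {"tx": 5, "ty": 0, "tz": 0.5, "wx": 0, "wy": 0, "wz": 0, "gripper": 0.3},
    {"tx": 12, "ty": 0, "tz": 0.5, "wx": 0, "wy": 0, "wz": 0, "gripper": 0.3},
    {"tx": 20, "ty": 0, "tz": 0.5, "wx": 0, "wy": 0, "wz": 0, "gripper": 0.3},
    {"tx": 28, "ty": 0, "tz": 0.5, "wx": 0, "wy": 0, "wz": 0, "gripper": 0.3},
    {"tx": 34, "ty": 0, "tz": 0.5, "wx": 0, "wy": 0, "wz": 0, "gripper": 0.3}
  ]
}}

```text
time: 6.25
position: [0.622, 0.0307, 0.0271]
tool_rot: [-3.141, -0.014, -0.001]
ft_force: [-1.7, -0.2, -2.7]
grip_width: 0.571
grip_force: 20.0
```

{"op": "jog_arm", "data": {
  "increments": [
    {"tx": 3, "ty": 0, "tz": 0, "wx": 0, "wy": 0, "wz": 0, "gripper": 0.3},
    {"tx": 6, "ty": 0, "tz": 0, "wx": 0, "wy": 0, "wz": 0, "gripper": 0.3},
    {"tx": 9, "ty": 0, "tz": 0, "wx": 0, "wy": 0, "wz": 0, "gripper": 0.3},
    {"tx": 12, "ty": 0, "tz": 0, "wx": 0, "wy": 0, "wz": 0, "gripper": 0.3},
    {"tx": 15, "ty": 0, "tz": 0, "wx": 0, "wy": 0, "wz": 0, "gripper": 0.3}
  ]
}}

```text
time: 6.67
position: [0.6358, 0.0309, 0.027]
tool_rot: [3.141, 0.014, -0.0]
ft_force: [-2.8, 0.3, -3.0]
grip_width: 0.571
grip_force: 20.0
```

{"op": "jog_arm", "data": {
  "increments": [
    {"tx": 2, "ty": 0, "tz": 0, "wx": 0, "wy": 0, "wz": 0, "gripper": 0.3},
    {"tx": 4, "ty": 0, "tz": 0, "wx": 0, "wy": 0, "wz": 0, "gripper": 0.3},
    {"tx": 6, "ty": 0, "tz": 0, "wx": 0, "wy": 0, "wz": 0, "gripper": 0.3},
    {"tx": 8, "ty": 0, "tz": 0, "wx": 0, "wy": 0, "wz": 0, "gripper": 0.3},
    {"tx": 9, "ty": 0, "tz": 0, "wx": 0, "wy": 0, "wz": 0, "gripper": 0.3}
  ]
}}

```text
time: 7.08
position: [0.6451, 0.0309, 0.0271]
tool_rot: [3.142, 0.014, 0.0]
ft_force: [-3.1, -0.1, -3.0]
grip_width: 0.575
grip_force: 20.0
```

{"op": "jog_arm", "data": {
  "increments": [
    {"tx": 1, "ty": 0, "tz": 0, "wx": 0, "wy": 0, "wz": 0, "gripper": 0.3},
    {"tx": 2, "ty": 0, "tz": 0, "wx": 0, "wy": 0, "wz": 0, "gripper": 0.3},
    {"tx": 3, "ty": 0, "tz": 0, "wx": 0, "wy": 0, "wz": 0, "gripper": 0.3},
    {"tx": 4, "ty": 0, "tz": 0, "wx": 0, "wy": 0, "wz": 0, "gripper": 0.3},
    {"tx": 5, "ty": 0, "tz": 0, "wx": 0, "wy": 0, "wz": 0, "gripper": 0.3}
  ]
}}

```text
time: 7.5
position: [0.6461, 0.0323, 0.026]
tool_rot: [-3.141, -0.014, 0.012]
ft_force: [-11.2, 2.2, 1.4]
grip_width: 0.572
grip_force: 20.0
```

Run:
```python
from h import *
im=vision.get_image('top');a=im['color'][75:205,170:300]
sd=vision.get_image('side');b=sd['color'][90:220,230:360]
cv2.imwrite('pics/z6.png',cv2.resize(np.hstack([a,b]),(800,400),interpolation=cv2.INTER_CUBIC))
```

```text
(no output)
```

View pics/z6.png

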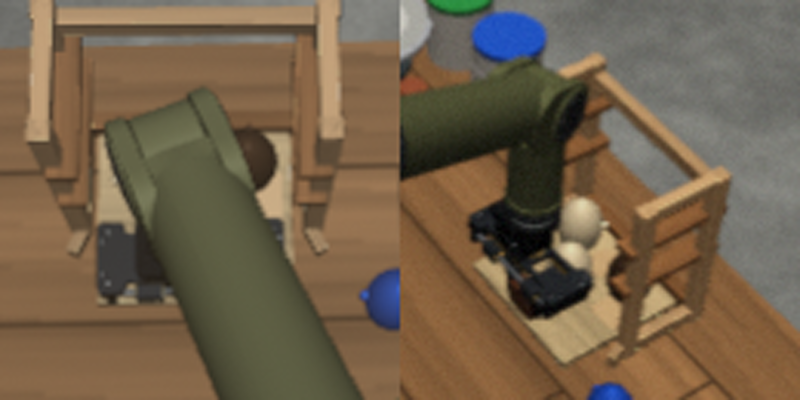

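{"op": "jog_arm", "data": {
  "increments": [
    {"tx": -2, "ty": 0, "tz": 0, "wx": 0, "wy": 0, "wz": 0, "gripper": 0.9},
    {"tx": -3, "ty": 0, "tz": 0, "wx": 0, "wy": 0, "wz": 0, "gripper": 0.9},
    {"tx": -3, "ty": 0, "tz": 0, "wx": 0, "wy": 0, "wz": 0, "gripper": 0.9},
    {"tx": -3, "ty": 0, "tz": 0, "wx": 0, "wy": 0, "wz": 0, "gripper": 0.9},
    {"tx": -3, "ty": 0, "tz": 0, "wx": 0, "wy": 0, "wz": 0, "gripper": 0.9}
  ]
}}

```text
time: 8.02
position: [0.6478, 0.0307, 0.0278]
tool_rot: [3.141, 0.013, 0.003]
ft_force: [-0.4, 0.7, -0.6]
grip_width: 0.851
grip_force: 0.0
```

{"op": "jog_arm", "data": {
  "increments": [
    {"tx": -3, "ty": 0, "tz": -15, "wx": 0, "wy": 0, "wz": 0, "gripper": 1},
    {"tx": -3, "ty": 0, "tz": -45, "wx": 0, "wy": 0, "wz": 0, "gripper": 1},
    {"tx": -3, "ty": 0, "tz": -80, "wx": 0, "wy": 0, "wz": 0, "gripper": 1},
    {"tx": -3, "ty": 0, "tz": -120, "wx": 0, "wy": 0, "wz": 0, "gripper": 1},
    {"tx": -3, "ty": 0, "tz": -160, "wx": 0, "wy": 0, "wz": 0, "gripper": 1}
  ]
}}

```text
time: 8.43
position: [0.6433, 0.0311, 0.1898]
tool_rot: [3.142, 0.015, 0.001]
ft_force: [0.3, 0.4, -0.2]
grip_width: 0.993
grip_force: 0.0
```

{"op": "jog_arm", "data": {
  "increments": [
    {"tx": -10, "ty": 35, "tz": -20, "wx": 0, "wy": 0, "wz": 0, "gripper": 1},
    {"tx": -20, "ty": 70, "tz": -40, "wx": 0, "wy": 0, "wz": 0, "gripper": 1},
    {"tx": -30, "ty": 105, "tz": -60, "wx": 0, "wy": 0, "wz": 0, "gripper": 1},
    {"tx": -45, "ty": 140, "tz": -70, "wx": 0, "wy": 0, "wz": 0, "gripper": 1},
    {"tx": -60, "ty": 175, "tz": -75, "wx": 0, "wy": 0, "wz": 0, "gripper": 1}
  ]
}}

```text
time: 8.85
position: [0.5856, -0.1457, 0.2658]
tool_rot: [3.14, 0.015, 0.008]
ft_force: [-0.1, -0.2, 0.4]
grip_width: 1.001
grip_force: 0.0
```

Run:
```python
from h import *
s=ctrl.get_state();print(s['position'],s['tool_rot'],s['joint_positions'],s['ft_force'])
im=vision.get_image('top');sd=vision.get_image('side')
for c in ['top','side']:
  I=im if c=='top' else sd
  for t in ['damp_jar','dry_jar_a','ware_board','thermometer']:
    print(c,t,[(np.round(b['bbox'],1).tolist(),round(b['conf'],2)) for b in vision.spot_in(c,t)][:6])
a=im['color'][95:245,180:380];b=sd['color'][100:250,200:400]
a=cv2.resize(a,(800,600),interpolation=cv2.INTER_CUBIC)
cv2.imwrite('pics/z7.png',a)
```

```text
[ 0.585643   -0.1456913   0.26583666] [3.13984769 0.0152824  0.00773564] [ 0.75771853  0.26253368 -0.67585199  1.49292841  0.16570754  1.43866406
 -1.48343874] [-0.05112022 -0.21849391  0.36246455]
top damp_jar [([241.1, 122.0, 260.1, 138.6], 0.64), ([291.0, 164.0, 299.0, 184.0], 0.44)]
top dry_jar_a [([221.2, 138.0, 247.9, 154.8], 0.69), ([271.0, 236.8, 289.6, 259.5], 0.66), ([234.7, 235.1, 255.9, 258.2], 0.63), ([204.2, 117.7, 228.3, 139.6], 0.52)]
top ware_board [([99.5, 246.2, 127.8, 275.5], 0.66), ([201.1, 117.0, 264.4, 177.0], 0.62)]
top thermometer [([351.4, 199.3, 376.0, 245.3], 0.67), ([349.6, 134.6, 372.0, 169.0], 0.56)]
side damp_jar [([290.6, 211.2, 307.1, 234.3], 0.61), ([261.5, 231.5, 276.3, 252.3], 0.6)]
side dry_jar_a [([224.2, 231.5, 246.1, 255.4], 0.83), ([210.2, 213.6, 226.6, 230.7], 0.72), ([278.8, 176.3, 290.0, 188.6], 0.64)]
side ware_board [([255.4, 167.8, 317.7, 209.9], 0.8)]
side thermometer [([273.9, 250.5, 310.6, 282.7], 0.81), ([328.1, 235.9, 358.1, 264.8], 0.3)]
```

View pics/z7.png

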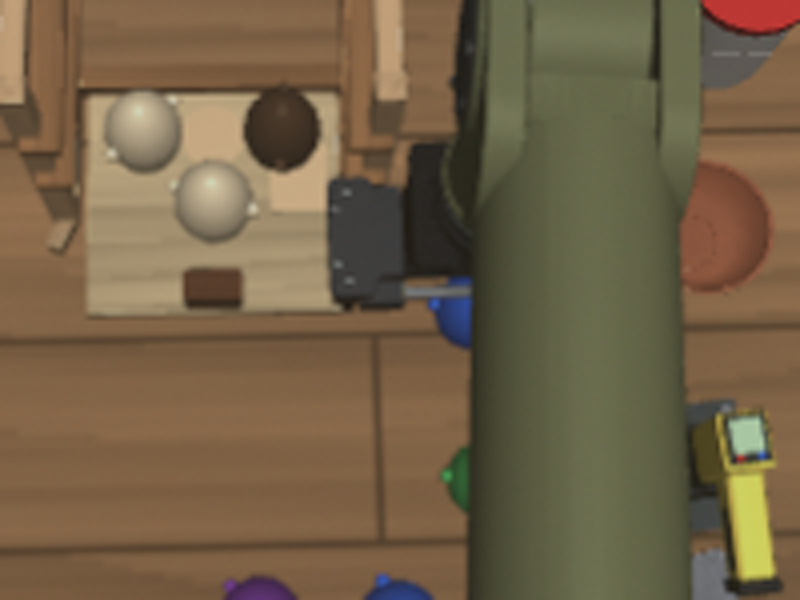

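Run:
```python
from h import *
im=vision.get_image('top');sd=vision.get_image('side')
T=lambda x,y:(180+x/4,95+y/4)
for n,q,z in [('damp',(281.5,128),.055),('bl',(85,92),.015),('br',(340,92),.015),('fl',(88,315),.015),('block',(213,284),.057),('therm',(747,437),.158),('handleend',(755,580),.126)]: print(n,np.round(1000*onz(im,*T(*q),z),1))
inc([.4885,-.3705,.215],down(.078))
```

```text
damp [778.7 -30.5  55. ]
bl [831.3 142.1  15. ]
br [827.1 -83.7  15. ]
fl [628.1 138.6  15. ]
block [642.1  29.4  57. ]
therm [ 489.1 -371.1  158. ]
handleend [ 384.6 -379.3  126. ]
t [-99.4 226.   46.8] w [-0.     0.    -0.067]
```

{"op": "jog_arm", "data": {
  "increments": [
    {"tx": -15, "ty": 35, "tz": 5, "wx": 0, "wy": 0, "wz": 0, "gripper": 1},
    {"tx": -30, "ty": 70, "tz": 9, "wx": 0, "wy": 0, "wz": 0, "gripper": 1},
    {"tx": -47, "ty": 106, "tz": 12, "wx": 0, "wy": 0, "wz": 0, "gripper": 1},
    {"tx": -63, "ty": 142, "tz": 16, "wx": 0, "wy": 0, "wz": 0, "gripper": 1},
    {"tx": -78, "ty": 178, "tz": 20, "wx": 0, "wy": 0, "wz": 0, "gripper": 1}
  ]
}}

```text
time: 9.87
position: [0.508, -0.3245, 0.242]
tool_rot: [3.141, 0.015, -0.0]
ft_force: [0.3, -0.1, -0.7]
grip_width: 1.0
grip_force: 0.0
```

{"op": "jog_arm", "data": {
  "increments": [
    {"tx": -11, "ty": 25, "tz": 10, "wx": 0, "wy": 0, "wz": -0.03, "gripper": 1},
    {"tx": -21, "ty": 48, "tz": 20, "wx": 0, "wy": 0, "wz": -0.067, "gripper": 1},
    {"tx": -21, "ty": 48, "tz": 27, "wx": 0, "wy": 0, "wz": -0.067, "gripper": 1},
    {"tx": -21, "ty": 48, "tz": 27, "wx": 0, "wy": 0, "wz": -0.067, "gripper": 1},
    {"tx": -21, "ty": 48, "tz": 27, "wx": 0, "wy": 0, "wz": -0.067, "gripper": 1}
  ]
}}

```text
time: 10.28
position: [0.4888, -0.3701, 0.2147]
tool_rot: [-3.138, -0.12, 0.0]
ft_force: [0.6, 0.7, 1.1]
grip_width: 1.004
grip_force: 0.0
```

Run:
```python
from h import *
inc([.489,-.371,.109],down(.078));s=ctrl.get_state();print(s['position'],s['joint_positions'])
```

```text
t [1.000e-01 1.100e+00 1.057e+02] w [-0.002  0.    -0.001]
[ 0.48880067 -0.37011852  0.21465881] [ 1.05595268  0.29274681 -0.5495796   1.54277274  0.15374615  1.3507978
 -1.00245705]
```

Descend and grip.

{"op": "jog_arm", "data": {
  "increments": [
    {"tx": 0, "ty": 1, "tz": 25, "wx": 0, "wy": 0, "wz": 0, "gripper": 1},
    {"tx": 0, "ty": 1, "tz": 50, "wx": 0, "wy": 0, "wz": 0, "gripper": 1},
    {"tx": 0, "ty": 1, "tz": 75, "wx": 0, "wy": 0, "wz": 0, "gripper": 1},
    {"tx": 0, "ty": 1, "tz": 95, "wx": 0, "wy": 0, "wz": 0, "gripper": 1},
    {"tx": 0, "ty": 1, "tz": 105, "wx": 0, "wy": 0, "wz": 0, "gripper": 1}
  ]
}}

```text
time: 10.7
position: [0.4888, -0.3697, 0.1082]
tool_rot: [-3.137, -0.124, 0.002]
ft_force: [-0.1, 1.3, -0.2]
grip_width: 1.003
grip_force: 0.0
```

{"op": "jog_arm", "data": {
  "grip_force": 30,
  "increments": [
    {"tx": 0, "ty": 0, "tz": 0, "wx": 0, "wy": 0, "wz": 0, "gripper": 0.2},
    {"tx": 0, "ty": 0, "tz": 0, "wx": 0, "wy": 0, "wz": 0, "gripper": 0.2},
    {"tx": 0, "ty": 0, "tz": 0, "wx": 0, "wy": 0, "wz": 0, "gripper": 0.2},
    {"tx": 0, "ty": 0, "tz": 0, "wx": 0, "wy": 0, "wz": 0, "gripper": 0.2},
    {"tx": 0, "ty": 0, "tz": 0, "wx": 0, "wy": 0, "wz": 0, "gripper": 0.2}
  ]
}}

```text
time: 11.12
position: [0.4892, -0.3729, 0.1116]
tool_rot: [3.138, 0.119, 0.003]
ft_force: [0.6, -0.1, -0.1]
grip_width: 0.708
grip_force: 0.0
```

{"op": "jog_arm", "data": {
  "increments": [
    {"tx": 0, "ty": 0, "tz": 0, "wx": 0, "wy": 0, "wz": 0, "gripper": 0.2},
    {"tx": 0, "ty": 0, "tz": 0, "wx": 0, "wy": 0, "wz": 0, "gripper": 0.2},
    {"tx": 0, "ty": 0, "tz": 0, "wx": 0, "wy": 0, "wz": 0, "gripper": 0.2},
    {"tx": 0, "ty": 0, "tz": 0, "wx": 0, "wy": 0, "wz": 0, "gripper": 0.2},
    {"tx": 0, "ty": 0, "tz": 0, "wx": 0, "wy": 0, "wz": 0, "gripper": 0.2}
  ]
}}

```text
time: 11.53
position: [0.4884, -0.3719, 0.1102]
tool_rot: [-3.139, -0.119, 0.0]
ft_force: [0.1, 1.5, 1.9]
grip_width: 0.46
grip_force: 29.9
```

{"op": "jog_arm", "data": {
  "increments": [
    {"tx": 0, "ty": 0, "tz": -8, "wx": 0, "wy": 0, "wz": 0, "gripper": 0.2},
    {"tx": 0, "ty": 0, "tz": -24, "wx": 0, "wy": 0, "wz": 0, "gripper": 0.2},
    {"tx": 0, "ty": 0, "tz": -42, "wx": 0, "wy": 0, "wz": 0, "gripper": 0.2},
    {"tx": 0, "ty": 0, "tz": -62, "wx": 0, "wy": 0, "wz": 0, "gripper": 0.2},
    {"tx": 0, "ty": 0, "tz": -82, "wx": 0, "wy": 0, "wz": 0, "gripper": 0.2}
  ]
}}

```text
time: 11.95
position: [0.4878, -0.3725, 0.1926]
tool_rot: [-3.139, -0.119, 0.001]
ft_force: [0.1, 0.6, -2.1]
grip_width: 0.459
grip_force: 29.9
```

{"op": "jog_arm", "data": {
  "increments": [
    {"tx": 0, "ty": 0, "tz": -25, "wx": 0, "wy": 0, "wz": 0, "gripper": 0.2},
    {"tx": 0, "ty": 0, "tz": -50, "wx": 0, "wy": 0, "wz": 0, "gripper": 0.2},
    {"tx": 0, "ty": 0, "tz": -75, "wx": 0, "wy": 0, "wz": 0, "gripper": 0.2},
    {"tx": 0, "ty": 0, "tz": -95, "wx": 0, "wy": 0, "wz": 0, "gripper": 0.2},
    {"tx": 0, "ty": 0, "tz": -100, "wx": 0, "wy": 0, "wz": 0, "gripper": 0.2}
  ]
}}

```text
time: 12.37
position: [0.4896, -0.3733, 0.2962]
tool_rot: [3.135, 0.119, 0.007]
ft_force: [1.0, 1.0, -1.6]
grip_width: 0.459
grip_force: 29.9
```

Run:
```python
from h import *
s=ctrl.get_state();print(s['position'],s['joint_positions'],s['ft_force'],s['grip_width'])
# goal: aim from direction azimuth a (tilt plane), jar mid J
J=np.array([.779,-.031,.055])
for a in [0,-.1,-.25]:
    r=R.from_euler('z',a)*R.from_rotvec([0,-.7,0])*R.from_rotvec([np.pi,0,0])
    z=r.apply([0,0,1]); lens=J-.17*z; tcp=J-(.17+.101)*z
    print(a,z,lens,tcp,r.as_rotvec()); inc(tcp,r)
```

```text
[ 0.48956286 -0.37334284  0.29619356] [ 1.05578115  0.26212154 -0.55337141  1.41530102  0.13841473  1.49656781
 -0.98689077] [ 0.97234195  0.99888218 -1.60175382] 0.4594366097007939
0 [ 6.44217687e-01 -1.22464680e-16 -7.64842187e-01] [ 0.66948299 -0.031       0.18502317] [ 0.60441701 -0.031       0.26227223] [ 2.95112641e+00 -6.59622463e-17  1.07724523e+00]
t [ 140.2 -332.8   33. ] w [-0.022  0.695  0.074]
-0.1 [ 0.64099928 -0.06431445 -0.76484219] [ 0.67003012 -0.02006654  0.18502317] [ 0.60528919 -0.01357078  0.26227223] [ 2.91570768 -0.14590699  1.06431639]
t [ 142.4 -350.2   32.9] w [-0.057  0.694  0.17 ]
-0.25 [ 0.62419052 -0.15938201 -0.76484219] [ 0.67288761 -0.00390506  0.18502317] [0.60984437 0.01219252 0.26227223] [ 2.8509919  -0.35824178  1.04069328]
t [ 148.9 -375.5   32.8] w [-0.11   0.689  0.313]
```

{"op": "jog_arm", "data": {
  "increments": [
    {"tx": 8, "ty": -20, "tz": 2, "wx": 0, "wy": 0, "wz": 0, "gripper": 0.2},
    {"tx": 22, "ty": -53, "tz": 3, "wx": 0, "wy": 0, "wz": 0, "gripper": 0.2},
    {"tx": 38, "ty": -90, "tz": 4, "wx": 0, "wy": 0, "wz": 0, "gripper": 0.2},
    {"tx": 54, "ty": -128, "tz": 5, "wx": 0, "wy": 0, "wz": 0, "gripper": 0.2},
    {"tx": 70, "ty": -166, "tz": 6, "wx": 0, "wy": 0, "wz": 0, "gripper": 0.2}
  ]
}}

```text
time: 12.78
position: [0.5452, -0.2002, 0.2848]
tool_rot: [-3.139, -0.117, 0.002]
ft_force: [0.2, -0.2, -3.6]
grip_width: 0.46
grip_force: 30.0
```

{"op": "jog_arm", "data": {
  "increments": [
    {"tx": 16, "ty": -38, "tz": 2, "wx": 0, "wy": 0, "wz": 0, "gripper": 0.2},
    {"tx": 32, "ty": -76, "tz": 3, "wx": 0, "wy": 0, "wz": 0, "gripper": 0.2},
    {"tx": 48, "ty": -114, "tz": 4, "wx": 0, "wy": 0, "wz": 0, "gripper": 0.2},
    {"tx": 62, "ty": -147, "tz": 5, "wx": 0, "wy": 0, "wz": 0, "gripper": 0.2},
    {"tx": 70, "ty": -166, "tz": 6, "wx": 0, "wy": 0, "wz": 0, "gripper": 0.2}
  ]
}}

```text
time: 13.2
position: [0.6029, -0.0247, 0.2791]
tool_rot: [-3.136, -0.129, 0.001]
ft_force: [-0.0, 0.6, -1.8]
grip_width: 0.458
grip_force: 30.0
```

{"op": "jog_arm", "data": {
  "increments": [
    {"tx": 0, "ty": 0, "tz": 0, "wx": -0.002, "wy": 0.07, "wz": 0.008, "gripper": 0.2},
    {"tx": 0, "ty": 0, "tz": 0, "wx": -0.005, "wy": 0.15, "wz": 0.016, "gripper": 0.2},
    {"tx": 0, "ty": 0, "tz": 0, "wx": -0.007, "wy": 0.23, "wz": 0.025, "gripper": 0.2},
    {"tx": 0, "ty": 0, "tz": 0, "wx": -0.01, "wy": 0.31, "wz": 0.033, "gripper": 0.2},
    {"tx": 0, "ty": 0, "tz": 0, "wx": -0.012, "wy": 0.38, "wz": 0.04, "gripper": 0.2}
  ]
}}

```text
time: 13.62
position: [0.6018, -0.0311, 0.2786]
tool_rot: [-3.082, -0.053, -0.595]
ft_force: [-0.8, 1.2, -2.4]
grip_width: 0.46
grip_force: 30.0
```

```bash
cat > goal.py <<'E'
from h import *
s=ctrl.get_state();print(s['position'],s['joint_positions'],s['ft_force'],s['grip_width'])
J=np.array([.779,-.031,.055])
r=R.from_rotvec([0,-.7,0])*R.from_rotvec([np.pi,0,0]);z=r.apply([0,0,1])
inc(J-.271*z,r)
E
python3 goal.py
```

```text
[ 0.60176215 -0.03108479  0.27857357] [ 0.8017936  -0.08023706 -0.73558776  1.81800532 -0.09885735  1.00410921
 -1.4416552 ] [-0.80731235  1.22843092 -2.44184047] 0.4600294780895228
t [-3.6 -0.1 16.1] w [-0.013  0.318  0.031]
```

{"op": "jog_arm", "data": {
  "increments": [
    {"tx": -1, "ty": 0, "tz": 4, "wx": -0.003, "wy": 0.08, "wz": 0.008, "gripper": 0.2},
    {"tx": -2, "ty": 0, "tz": 8, "wx": -0.006, "wy": 0.16, "wz": 0.016, "gripper": 0.2},
    {"tx": -3, "ty": 0, "tz": 12, "wx": -0.009, "wy": 0.24, "wz": 0.024, "gripper": 0.2},
    {"tx": -4, "ty": 0, "tz": 15, "wx": -0.012, "wy": 0.3, "wz": 0.03, "gripper": 0.2},
    {"tx": -4, "ty": 0, "tz": 16, "wx": -0.013, "wy": 0.318, "wz": 0.031, "gripper": 0.2}
  ]
}}

```text
time: 14.03
position: [0.6012, -0.0315, 0.2591]
tool_rot: [2.954, -0.0, 1.068]
ft_force: [0.2, -0.2, -3.8]
grip_width: 0.458
grip_force: 30.0
```

{"op": "jog_arm", "data": {
  "increments": [
    {"tx": 0, "ty": 0, "tz": 0, "wx": 0, "wy": 0, "wz": 0, "gripper": 0.2},
    {"tx": 0, "ty": 0, "tz": 0, "wx": 0, "wy": 0, "wz": 0, "gripper": 0.2},
    {"tx": 0, "ty": 0, "tz": 0, "wx": 0, "wy": 0, "wz": 0, "gripper": 0.2},
    {"tx": 0, "ty": 0, "tz": 0, "wx": 0, "wy": 0, "wz": 0, "gripper": 0.2},
    {"tx": 0, "ty": 0, "tz": 0, "wx": 0, "wy": 0, "wz": 0, "gripper": 0.2}
  ]
}}

```text
time: 14.45
position: [0.6056, -0.0307, 0.2641]
tool_rot: [-2.951, -0.002, -1.074]
ft_force: [0.3, -0.0, -3.0]
grip_width: 0.46
grip_force: 30.0
```

```bash
python3 goal.py
python3 - <<'E'
from h import *
s=ctrl.get_state();print(s['qd'])
sd=vision.get_image('side');im=vision.get_image('top')
r=R.from_rotvec(s['tool_rot']);z=r.apply([0,0,1]);L=s['position']+.101*z
a=[]
for I,(x0,y0) in [(im,(180,75)),(sd,(220,80))]:
    c=cv2.resize(I['color'][y0:y0+150,x0:x0+130],None,fx=3,fy=3,interpolation=cv2.INTER_CUBIC)
    for p,col in [(L,(0,0,255)),(np.array([.779,-.031,.055]),(0,255,0)),(L-.12*z,(255,0,255))]:
        q=(proj(I,p)-[x0,y0])*3;cv2.circle(c,tuple(int(v) for v in q),3,col,-1)
    a.append(c)
cv2.imwrite('pics/z8.png',np.hstack(a))
E
```

```text
[ 0.60556879 -0.03074933  0.26408266] [ 0.70819754 -0.28560446 -0.58193329  2.11883308 -0.39055692  0.59046656
 -1.2303032 ] [ 3.09270674e-01 -1.06393229e-03 -3.04212797e+00] 0.4601890653202454
t [-2.   0.2  0.6] w [-0.002  0.002  0.001]
[-8.52841270e-04 -1.30370837e-03  3.10718994e-03  3.38216242e-03
  2.68773955e-04 -1.52632091e-03 -1.12422730e-05]
```

View pics/z8.png

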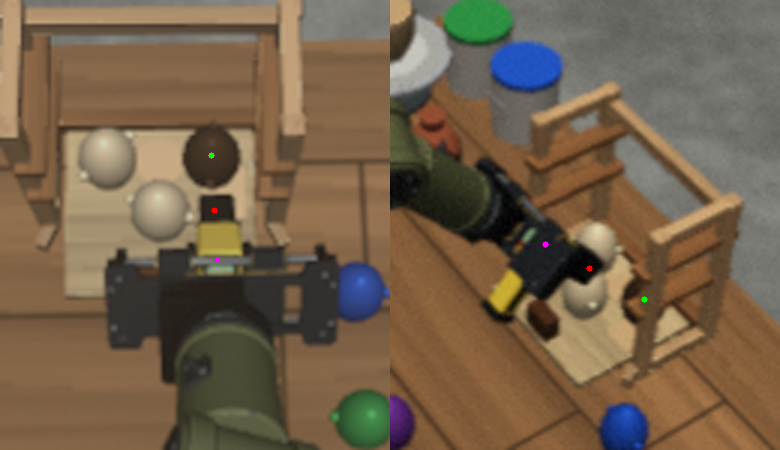

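```bash
python3 -c "
from bench import ctrl
print(ctrl.close_job())"
```

```text
the job is handed in; nothing more can be done
None
```

I handed the job in at about 14.5 s on the robot's clock. The board is home against the back stop and released, with all three jars upright. The thermometer is held still, slanted about 40° off plumb, aimed at the damp jar from about 17 cm. This is from my own measurements and pictures, since the judge returned no verdict.

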